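# Clear the cap bin's lid and hold it open

## Task

A sample jar has been left standing on the steel lid of the bin of screw caps. Take the jar off and set it down upright on the bench scale's pan and let go of it - it is thin glass, so never squeeze it with more than 50 N or drop it; then raise the bin's self-closing lid by its pull bar to 50 degrees and finish while still holding it there without letting go, so that a workmate can reach in for caps. Leave everything else where it stands.

Things in the scene. Friction and masses are not known exactly. Their poses are not given: they have to be found in the camera images.
- jar_center (a point): Centre (half-way up) of the glass sample jar: upright cylinder 50 mm in diameter and 88 mm tall in all, of which the top 14 mm is a grey screw cap 47 mm across; about 0.14 kg, loose. It starts upright on the closed lid; z axis up. Its underside is 44 mm below this point.
- pan (a point): Centre of the top face of the scale's flat steel pan (140 mm along its x, 150 mm along its y), 54 mm above the table; z up. The scale is a fixed grey block 200 x 170 x 44 mm under the pan, with a dark display on its top at its -x end; it stands to the left or to the right of the bin. The pan does not sink.
- lid (a joint): Opening angle of the bin's lid in rad: 0 shut and level, growing as the front edge rises; 50 degrees is 0.873. Stop at 1.3. Gravity and a weak spring shut it from every angle; about 2 to 5 N upward at the bar holds it.
- lid_hinge (a point): Middle of the lid's hinge line, at the top of the bin's rear wall, 110 mm above the table. Its axes turn with the lid: y lies along the hinge, -x points from the hinge to the pull bar, z is the lid's upper face normal (up when shut). The lid's underside is level with this point, its top face 6 mm higher; lid 180 mm (x) by 220 mm (y), steel, 0.35 kg. It shuts an open-topped fixed bin of 180 x 220 x 110 mm, walls upright, whose rear side is away from the robot.
- lid_bar (a point): Middle of the lid's pull bar: a round bar 12 mm in diameter and 130 mm long, parallel to the hinge, carried on two 12 mm arms at its ends, so that its centre lies 50 mm in front of the lid's front edge (44 mm of clear gap for a finger) and 230 mm from the hinge line; 3 mm above the lid's underside. Nothing taller than 20 mm stands below or in front of it. It turns easily between finger pads as the lid swings. Axes as for lid_hinge.
- jar: The jar as above; origin at the centre of its underside.
- bottle: Bystander: white plastic bottle 48 mm in diameter, 125 mm tall, standing in the shallow grey tray on the other side of the bin from the scale. Origin under its centre.
- funnel: Bystander: white funnel standing mouth down in the same tray, 90 mm across, 75 mm tall. Origin under its centre.
- cap: Bystander: white canister cap 52 mm across, 20 mm tall, on the table in front of the bin, to its left. Origin under its centre.
- collar: Bystander: flat black rubber ring 60 mm across, 16 mm tall, on the table in front of the bin, to its right.
Mind the look-alikes: they are no part of the job. What is shaped like the jar but black or pink is not meant.

How it is judged:
On the way, in this order (a step that is already met when the one before it is completed fails the run):
1. the jar stands upright and let go on the scale's pan, with the lid still shut (x of jar_center in the frame of pan between -0.052 and 0.052 m and y of jar_center in the frame of pan between -0.057 and 0.057 m and z of jar_center in the frame of pan between 0.038 and 0.05 m and angle between jar's own z axis and vertical below 0.1 rad and contact force between the fingers and jar below 0.1 N and linear speed of jar below 0.03 m/s and value of joint lid below 0.1 rad), for 0.2 s.
2. the lid is held at 50 degrees, give or take 5 (value of joint lid between 0.785 and 0.96 rad), for 0.3 s.
At the end, for the whole second after the job is handed in: The robot is still holding the lid, still, at 50 degrees (45 to 55), and the jar stands released and upright (within 6 degrees) on the pan, its centre within 52 mm (scale's x) and 57 mm (scale's y) of the pan's centre; the other things stand within 30 mm of where they were (all of step 2 and velocity of joint lid between -0.1 and 0.1 rad/s and contact force between any of the fingers, the arm and lid above 0.8 N and x of jar_center in the frame of pan between -0.052 and 0.052 m and y of jar_center in the frame of pan between -0.057 and 0.057 m and z of jar_center in the frame of pan between 0.038 and 0.05 m and angle between jar's own z axis and vertical below 0.1 rad and linear speed of jar below 0.03 m/s and contact force between the fingers and jar below 0.1 N); the arm keeps its last pose, push and grip.
It fails at once if the jar is squeezed by the fingers with more than 50 N (100 N summed over the two sides) (contact force between the fingers and jar above 100 N).
It fails at once if the jar is dropped (falls free of the fingers at over 0.6 m/s, about 20 mm) (contact force between the fingers and jar below 0.1 N and linear speed of jar above 0.6 m/s).
It fails at once if the jar is knocked over or tipped past 35 degrees (angle between jar's own z axis and vertical above 0.61 rad).
It fails at once if a bystander is moved by more than 30 mm (distance of any of bottle, funnel, cap, collar from where it was at the start of the episode above 0.03 m).
It also fails if it takes over 61 s, if anything falls off the work surface, if the arm or the gripper's body presses on something with over 40 N, if the wrist force passes 120 N, or if a joint passes its speed limit or range.

## Robot

A 6-joint arm with a two-finger parallel gripper is mounted at the origin on the work surface. World frame = base frame: x ahead of the robot, y to its left, z up, the work surface at z = 0. Lengths are in m, angles in rad, forces in N, time in s.
With the tool pointing down it reaches from about 0.35 to 0.85 m from the base axis. Payload 8.1 kg.
Tool frame: the origin (TCP) lies on the mounting face of the last link; the fingertips stand 186 mm ahead of it and the grasp point (between the pads) lies 167 mm ahead of it; z points along the fingers, y is the line along which they close (so a half turn about z gives the same grasp; the last joint's range is limited). The gripper opens to 93 mm and grips with 3 to 60 N. Pads are 15 mm wide; open, the fingers measure 128 mm over their backs; the gripper's body (75 mm by 188 mm) begins 65 mm behind the grasp point.
Start: joints at [-1.249, 0.13, 1.488, -0, 1.523, -0.085], TCP at [0.237, -0.551, 0.405] pointing down, gripper open.
Joint ranges: [-2.96, 2.96], [-0.89, 2.26], [0.02, 2.5], [-1.34, 4.48], [0, 2.73], [-2.66, 2.66]. Speed limits (rad/s): [2.39, 2.39, 2.79, 3.14, 3.14, 3.14].

## Interface

Orientations are given as a rotation vector (axis times angle).
In Python, from plant import read_state, read_camera, camera_params, close_job gives the robot as it stands. The module is installed in compiled form; this text tells all that it offers.
- The arm moves only by the tool servo_tool, never from a script. Its argument "increments" is a list of rows, each an object with "slide": the shift along the tool's x, y, z in mm, a list of three; "dr": the turn, a rotation vector about the tool's x, y, z in rad, a list of three; "jaw": the closure, from 0 (fully open) to 1 (shut). In form: [{"slide": [x, y, z], "dr": [ax, ay, az], "jaw": jaw}, ...]. A call has 1 to 20 rows; each row is the pose to reach, as a shift and turn from the pose commanded when the call began, along the tool's axes at that moment; what a row does not reach only later rows make up. A row lasts 1/10 s, in which the tool goes at most 50 mm and 8.59 degrees, less where a joint would pass 70% of its speed; a pose out of reach is approached as far as the arm can. A call with a gripper value outside its range is refused whole. The fingers move at their own pace and stop on an object; "force" is the grip in N (left out, the last holds). Time passes only in rows, so rows that repeat a pose let the fingers close. It gives the time, the measured TCP pose, the force, the opening and the grip force at its end, in the units of the state.
- read_state(): the state, without advancing time (a new reading comes with each control period).
- read_camera(name): name is "scene" or "top"; returns (picture, depth): 400x640x3 uint8, red, green, blue; 400x640 float32, m along the optical axis (not along the pixel's ray), 0 where there is no reading.
- camera_params(name): a dict with "fx", "fy", "cx", "cy" (pixels), "k1" (the pictures are not rectified: a ray, as slopes to the right and down, at radius r is drawn at 1 + k1 r^2 times it, then the intrinsics apply), "rvec" (rotation vector, rad) and "tvec" (3), from world to camera coordinates, as OpenCV has them. Camera axes: x right, y down, z forward; pixel columns grow to the right and rows downward; lengths in m; the calibration is good to about 2 mm. A picture is of the moment at which its call begins. camera_params takes no time and is no camera call.
- close_job(): hands the job in; it is judged then, once.
The state is a dict: "t": time; "q": joint angles; "dq": joint speeds; "joint_torque": joint torques, N m; "tool_pos": TCP position; "orientation": TCP orientation; "force": force on the tool from outside, world axes, zero at the start; "wrist_torque": the same for the moment, N m; "opening": finger opening in m; "gripper_force": force on a finger pad.
Only numpy, scipy, OpenCV 4.12 (cv2) and the standard library are available. Lean on these libraries where they do the work, as an engineer would, in place of code of your own. Each camera call takes 0.05 s, during which the arm holds its last target. There are 200 camera calls.

## Working session

There is one attempt and no reset: what is moved stays moved. The work goes in short steps, Python scripts to look and compute and a tool call to move; the robot and the scene stay as the last step left them, time stands still between calls to the robot, and variables do not carry over. Pictures are saved under pics/ and viewed, at most 10 in all, crops included, and the job is handed in when it is done.

Besides the shell and the picture viewer there is one more tool, called after "Emit:" as name([rows], argument=value, ...), one row to a line, values as JSON. servo_tool: Moves the arm, as the interface text tells. Its arguments: {"type":"object","properties":{"increments":{"type":"array"},"force":{"type":"number"}},"required":["increments"]}

```bash
mkdir -p pics; cat > h.py <<'E'
import numpy as np, cv2
from scipy.spatial.transform import Rotation as R
from plant import *
def look(n):
    im,d=read_camera(n); np.savez(f'/tmp/{n}.npz',im=im,d=d); return im,d
def load(n):
    z=np.load(f'/tmp/{n}.npz'); return z['im'],z['d']
def cloud(n,d):
    p=camera_params(n); K=np.array([[p['fx'],0,p['cx']],[0,p['fy'],p['cy']],[0,0,1]])
    h,w=d.shape; u,v=np.meshgrid(np.arange(w),np.arange(h))
    s=cv2.undistortPoints(np.stack([u,v],-1).reshape(-1,1,2).astype(float),K,np.array([p['k1'],0,0,0.])).reshape(h,w,2)
    c=np.dstack([s*d[...,None],d]); Rm=R.from_rotvec(np.ravel(p['rvec'])).as_matrix()
    return (c-np.ravel(p['tvec']))@Rm
E
python3 - <<'E'
from h import *
for n in('scene','top'):
    im,d=look(n); cv2.imwrite(f'pics/{n}0.png',im[...,::-1])
    P=cloud(n,d); print(n,P[200,320],(d>0).mean())
print(read_state())
E
```

```text
scene [0.60532113 0.03166604 0.11216526] 0.9958828125
top [ 0.61218911 -0.01522194  0.11346825] 0.995875
{'t': 0.1, 'q': array([-1.24940719e+00,  1.31099428e-01,  1.48914632e+00, -2.36600627e-05,
        1.52297048e+00, -8.53380210e-02]), 'dq': array([ 5.73083751e-04, -2.44945212e-03, -2.66514339e-03,  4.05694535e-06,
        1.00648058e-03,  3.57630531e-04]), 'joint_torque': array([ 2.34613704e-03, -5.61342359e+01, -4.93096411e+01,  7.71766459e-02,
        2.91069690e-02, -6.28233806e-05]), 'tool_pos': array([ 0.23735273, -0.55084691,  0.40379706]), 'orientation': array([-3.07527650e+00, -6.34167619e-01,  3.36993614e-04]), 'force': array([-1.04523665,  0.00130308,  0.69067546]), 'wrist_torque': array([ 0.00140279, -0.05412627, -0.03210308]), 'gripper_force': 0.0, 'opening': 0.09298362008636658}
```

View pics/scene0.png

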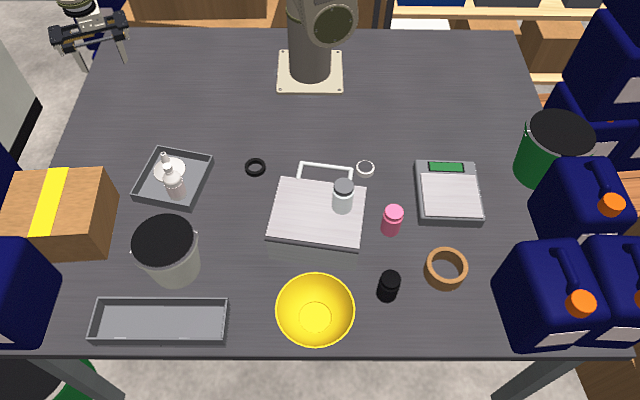

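View pics/top0.png

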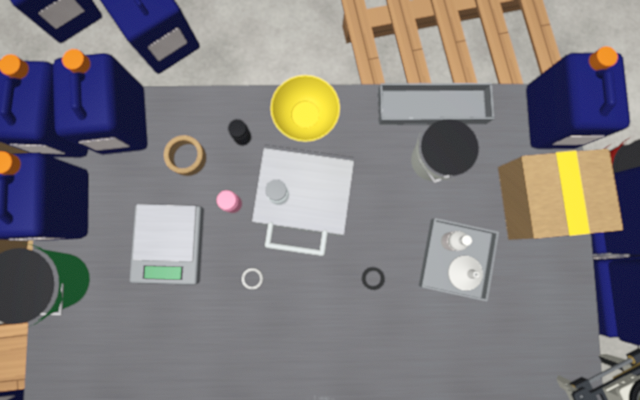

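The scene view, from across the robot, shows the jar on the lid at about (343,196), the bar at (325,166), the pan at (450,195) and the pink decoy at (392,220). In the top view the jar cap is at (277,190), the lid centre at (303,190), the bar near (296,250) and the pan at (167,232), with the display towards the robot. Next I'll measure positions from depth.

```bash
python3 - <<'E'
from h import *
im,d=load('top'); P=cloud('top',d); X,Y,Z=P[...,0],P[...,1],P[...,2]
u,v=np.meshgrid(np.arange(640),np.arange(400))
def box(a,b,c,e): return (u>=a)&(u<=b)&(v>=c)&(v<=e)
def rect(m,name):
    c,s,a=cv2.minAreaRect(P[m][:,:2].astype(np.float32)*1000); print(name,m.sum(),'c',np.round(c,1),'size',np.round(s,1),'ang',round(a,1),'z',np.round(np.median(Z[m]),4))
    return cv2.boxPoints((c,s,a))
er=lambda m:cv2.erode(m.astype(np.uint8),np.ones((2,2)))>0
print(np.round(rect(box(245,360,140,236)&(Z>.108)&(Z<.125),'lid'),0).tolist())
bar=box(255,335,232,260)&(Z>.095)&(Z<.13); rect(bar,'bar+')
m=box(255,300,170,210)&(Z>.19)&(Z<.215); rect(m,'jarcap'); 
for w in('pan',): rect(box(120,210,195,290)&(Z>.050)&(Z<.06),w)
rect(box(120,210,195,290)&(Z>.035)&(Z<.0495),'scale')
rect(box(210,245,185,220)&(Z>.06),'pink'); print(Z[box(210,245,185,220)].max())
rect(box(235,270,262,295)&(Z>.012)&(Z<.03),'cap'); rect(box(355,390,262,295)&(Z>.01)&(Z<.03),'collar')
i,dd=load('scene'); Q=cloud('scene',dd)
def r2(m,n):
    c,s,a=cv2.minAreaRect(Q[m][:,:2].astype(np.float32)*1000); print('scene',n,m.sum(),np.round(c,1),np.round(s,1),round(a,1),np.median(Q[m][:,2]))
z=Q[...,2]
r2(box(260,375,175,255)&(z>.108)&(z<.125),'lid')
r2(box(325,360,170,200)&(z>.19)&(z<.215),'jarcap')
r2(box(405,490,165,230)&(z>.050)&(z<.06),'pan')
b=box(290,360,155,180)&(z>.1)&(z<.13); r2(b,'bar+')
# columns of bar front
for n,mm,A in(('top',bar,P),('sc',b,Q)):
    q=A[mm]; k=q[:,0]<q[:,0].min()+.02; print(n,q[:,0].min(),np.round(q[::25],3).tolist())
E
```

```text
lid 6741 c [626.3  27.8] size [220.5 221.1] ang 81.3 z 0.1147
[[500.0, -64.0], [719.0, -98.0], [752.0, 120.0], [534.0, 153.0]]
bar+ 453 c [510.3  32.8] size [166.6  52.4] ang 89.6 z 0.116
jarcap 368 c [625.8  84. ] size [45.  45.9] ang 46.8 z 0.2025
pan 3145 c [528.2 377.7] size [152.3 168.6] ang 87.7 z 0.0532
scale 2063 c [514.2 377.8] size [172.6 201.3] ang 87.6 z 0.0433
pink 343 c [572.6 117.1] size [265.1  47.9] ang 64.7 z 0.0866
1.0731259066166199
cap 89 c [423.5 161.6] size [49.4 48.8] ang 45.0 z 0.0172
collar 235 c [ 419.3 -152.2] size [57.6 56.7] ang 89.1 z 0.0144
scene lid 5543 [625.8  27.7] [220.1 222.9] 81.1 0.1137822758685442
scene jarcap 316 [626.6  84. ] [43.9 45.3] 87.9 0.20119855403496356
scene pan 2098 [542.3 376.2] [151.3 142.1] 88.1 0.05258089228541592
scene bar+ 409 [515.5  36.1] [160.2  65.2] 89.1 0.11432854108394275
top 0.48377474805265497 [[0.537, 0.111, 0.117], [0.533, -0.023, 0.12], [0.528, 0.114, 0.113], [0.522, -0.016, 0.112], [0.516, 0.116, 0.114], [0.511, 0.102, 0.114], [0.508, 0.081, 0.112], [0.506, 0.076, 0.115], [0.504, 0.087, 0.118], [0.502, 0.109, 0.114], [0.501, 0.048, 0.116], [0.499, 0.069, 0.113], [0.498, 0.01, 0.11], [0.496, 0.031, 0.117], [0.494, 0.052, 0.113], [0.493, -0.007, 0.115], [0.491, 0.003, 0.116], [0.489, -0.007, 0.116], [0.484, -0.016, 0.119]]
sc 0.4820882936608549 [[0.482, -0.02, 0.112], [0.491, -0.004, 0.115], [0.493, 0.003, 0.113], [0.494, -0.01, 0.11], [0.5, 0.055, 0.118], [0.5, 0.034, 0.114], [0.504, -0.02, 0.114], [0.503, 0.078, 0.114], [0.505, 0.058, 0.113], [0.512, -0.022, 0.117], [0.511, 0.116, 0.117], [0.511, 0.101, 0.108], [0.522, 0.113, 0.113], [0.532, 0.105, 0.114], [0.539, -0.026, 0.113], [0.541, -0.004, 0.112], [0.545, 0.004, 0.114]]
```

```bash
cat >> h.py <<'E'
def plan(tp,yaw=None,tilt=0,cmd=None):
    """tp: world grasp-point target; tool z down, tool y=(cos yaw, sin yaw); prints slide mm & dr from current pose"""
    s=read_state(); p0=s['tool_pos']; R0=R.from_rotvec(s['orientation'])
    out=[]
    for sg in(1,-1):
        y=sg*np.array([np.cos(yaw),np.sin(yaw),0]); z=np.array([0,0,-1.]); x=np.cross(y,z)
        Rt=R.from_matrix(np.c_[x,y,z]); ax=np.array([-np.sin(yaw),np.cos(yaw),0])
        Rt=R.from_rotvec(ax*tilt)*Rt
        dr=(R0.inv()*Rt).as_rotvec(); t=np.array(tp)-Rt.apply([0,0,.167])
        out.append((np.linalg.norm(dr),dr,R0.inv().apply(t-p0)*1000))
    n,dr,sl=min(out,key=lambda o:o[0]); print('slide',np.round(sl,1),'dr',np.round(dr,4),'q6',s['q'][5].round(3)); return sl,dr
E
python3 - <<'E'
from h import *
im,d=load('top'); P=cloud('top',d); i2,d2=load('scene'); Q=cloud('scene',d2)
u,v=np.meshgrid(np.arange(640),np.arange(400))
yaw=-np.radians(8.6)
def box(a,b,c,e): return (u>=a)&(u<=b)&(v>=c)&(v<=e)
def er(m,k=3): return cv2.erode(m.astype(np.uint8),np.ones((k,k)))>0
for n,A,lb,bb,pb in(('top',P,box(245,360,140,225),box(268,322,240,262),box(120,210,195,262)),('sc',Q,box(260,375,180,255),box(303,350,155,175),box(405,490,174,230))):
    z=A[...,2]; 
    b=A[bb&(z>.09)&(z<.13)]; c=np.polyfit(b[:,1],b[:,0],1); print(n,'bar slope',c, 'yext',b[:,1].min(),b[:,1].max(),'zmed',np.median(b[:,2]))
    m=lb&(z>.105)&(z<.125); q=A[m]
    for it in range(2):
        e=np.array([[np.cos(yaw),np.sin(yaw)],[-np.sin(yaw),np.cos(yaw)]])
    l=q[:,:2]@e.T; mid=(l[:,1]>-.0)&(l[:,1]<.2); print(' lid along x',np.percentile(l[:,0],[.5,2,50,98,99.5]).round(4),'y',np.percentile(l[:,1],[.5,2,98,99.5]).round(4),'bar l',((b[:,:2]@e.T)[:,0].mean()).round(4))
    # pan yaw via edges
    m=pb&(z>.0485)&(z<.06); print(' pan',[np.round(k,1) for k in cv2.minAreaRect(A[er(m)][:,:2].astype(np.float32)*1000)])
R0=R.from_rotvec(read_state()['orientation']).as_matrix(); print(R0.round(3))
plan([.626,.084,.26],yaw)
E
```

```text
top bar slope [0.11284235 0.49406536] yext -0.018744448708891533 0.10892398430889438 zmed 0.11590625638026342
 lid along x [0.5367 0.5418 0.6366 0.7206 0.7237] y [0.0121 0.0154 0.2266 0.2298] bar l 0.4869
 pan [array([542.2, 376.5]), array([148.3, 135.1]), np.float64(87.9)]
sc bar slope [0.17819311 0.49194853] yext -0.012191981828341789 0.10905226105734417 zmed 0.11431892161324753
 lid along x [0.5376 0.5435 0.6484 0.7233 0.7247] y [0.0124 0.0156 0.2271 0.23  ] bar l 0.4878
 pan [array([543.6, 375.8]), array([144.4, 137.9]), np.float64(87.9)]
[[ 0.918  0.396 -0.001]
 [ 0.396 -0.918  0.002]
 [ 0.    -0.002 -1.   ]]
slide [ 608.1 -429.3  -22.4] dr [-1.400e-03 -9.000e-04 -1.014e+00] q6 -0.085
```

Emit:
servo_tool([
  {"slide": [30, -21, -40], "dr": [0, 0, -0.05], "jaw": 0},
  {"slide": [65, -46, -42], "dr": [0, 0, -0.11], "jaw": 0},
  {"slide": [100, -71, -42], "dr": [0, 0, -0.17], "jaw": 0},
  {"slide": [140, -99, -42], "dr": [0, 0, -0.23], "jaw": 0},
  {"slide": [180, -127, -42], "dr": [0, 0, -0.3], "jaw": 0},
  {"slide": [220, -155, -42], "dr": [0, 0, -0.37], "jaw": 0},
  {"slide": [260, -183, -42], "dr": [0, 0, -0.43], "jaw": 0},
  {"slide": [300, -212, -42], "dr": [0, 0, -0.5], "jaw": 0},
  {"slide": [340, -240, -42], "dr": [0, 0, -0.57], "jaw": 0},
  {"slide": [380, -268, -42], "dr": [0, 0, -0.63], "jaw": 0},
  {"slide": [420, -296, -42], "dr": [0, 0, -0.7], "jaw": 0},
  {"slide": [460, -325, -42], "dr": [0, 0, -0.77], "jaw": 0},
  {"slide": [500, -353, -42], "dr": [0, 0, -0.84], "jaw": 0},
  {"slide": [540, -381, -42], "dr": [0, 0, -0.9], "jaw": 0},
  {"slide": [570, -402, -42], "dr": [0, 0, -0.96], "jaw": 0},
  {"slide": [595, -420, -42], "dr": [0, 0, -1.014], "jaw": 0},
  {"slide": [608, -429, -42], "dr": [0, 0, -1.014], "jaw": 0},
  {"slide": [608, -429, -42], "dr": [0, 0, -1.014], "jaw": 0},
  {"slide": [608, -429, -42], "dr": [0, 0, -1.014], "jaw": 0},
  {"slide": [608, -429, -42], "dr": [0, 0, -1.014], "jaw": 0},
], force=15)

```text
t: 2.1
tool_pos: [0.6257, 0.0826, 0.4466]
orientation: [-2.383, -2.047, 0.001]
force: [0.1, 0.3, 0.7]
opening: 0.093
gripper_force: 0.0
```

```bash
python3 - <<'E'
from h import *
s=read_state(); print(s['t'],s['tool_pos'],s['q'].round(3),s['force'])
plan([.626,.084,.157],-np.radians(8.6))
E
```

```text
2.1 [0.62574427 0.08258823 0.44658698] [ 0.05   0.202  1.333 -0.     1.607  0.201] [0.06968944 0.28911917 0.72979653]
slide [1.500e+00 1.000e-01 1.226e+02] dr [-0.0005  0.0004 -0.0009] q6 0.201
```

Emit:
servo_tool([
  {"slide": [1.5, 0, 30], "dr": [0, 0, 0], "jaw": 0},
  {"slide": [1.5, 0, 60], "dr": [0, 0, 0], "jaw": 0},
  {"slide": [1.5, 0, 85], "dr": [0, 0, 0], "jaw": 0},
  {"slide": [1.5, 0, 105], "dr": [0, 0, 0], "jaw": 0},
  {"slide": [1.5, 0, 117], "dr": [0, 0, 0], "jaw": 0},
  {"slide": [1.5, 0, 122], "dr": [0, 0, 0], "jaw": 0},
  {"slide": [1.5, 0, 122], "dr": [0, 0, 0], "jaw": 0.2},
  {"slide": [1.5, 0, 122], "dr": [0, 0, 0], "jaw": 0.35},
  {"slide": [1.5, 0, 122], "dr": [0, 0, 0], "jaw": 0.42},
  {"slide": [1.5, 0, 122], "dr": [0, 0, 0], "jaw": 0.45},
  {"slide": [1.5, 0, 122], "dr": [0, 0, 0], "jaw": 0.48},
  {"slide": [1.5, 0, 122], "dr": [0, 0, 0], "jaw": 0.52},
  {"slide": [1.5, 0, 122], "dr": [0, 0, 0], "jaw": 0.56},
  {"slide": [1.5, 0, 122], "dr": [0, 0, 0], "jaw": 0.6},
  {"slide": [1.5, 0, 122], "dr": [0, 0, 0], "jaw": 0.6},
  {"slide": [1.5, 0, 122], "dr": [0, 0, 0], "jaw": 0.6},
], force=15)

```text
t: 3.7
tool_pos: [0.6263, 0.0851, 0.325]
orientation: [-2.382, -2.049, -0.0]
force: [-2.7, 0.4, 3.8]
opening: 0.0493
gripper_force: 15.0
```

```bash
python3 - <<'E'
from h import *
s=read_state(); print(s['t'],s['tool_pos'],s['force'],s['opening'],s['gripper_force'])
for z in(.24,.0945+.003): plan([.543,.376,z],-np.radians(8.6))
E
```

```text
3.7 [0.62627246 0.08507173 0.32497403] [-2.68093947  0.37084405  3.82732465] 0.04930680855825059 15.000441136071458
slide [ 275.2 -125.8  -82. ] dr [ 0.0001 -0.0001  0.0002] q6 0.204
slide [ 275.2 -125.8   60.5] dr [ 0.0001 -0.0001  0.0002] q6 0.204
```

Emit:
servo_tool([
  {"slide": [0, 0, -10], "dr": [0, 0, 0], "jaw": 0.6},
  {"slide": [0, 0, -30], "dr": [0, 0, 0], "jaw": 0.6},
  {"slide": [0, 0, -50], "dr": [0, 0, 0], "jaw": 0.6},
  {"slide": [10, -5, -65], "dr": [0, 0, 0], "jaw": 0.6},
  {"slide": [35, -16, -70], "dr": [0, 0, 0], "jaw": 0.6},
  {"slide": [65, -30, -70], "dr": [0, 0, 0], "jaw": 0.6},
  {"slide": [95, -43, -70], "dr": [0, 0, 0], "jaw": 0.6},
  {"slide": [125, -57, -70], "dr": [0, 0, 0], "jaw": 0.6},
  {"slide": [155, -71, -70], "dr": [0, 0, 0], "jaw": 0.6},
  {"slide": [185, -85, -70], "dr": [0, 0, 0], "jaw": 0.6},
  {"slide": [215, -98, -70], "dr": [0, 0, 0], "jaw": 0.6},
  {"slide": [240, -110, -70], "dr": [0, 0, 0], "jaw": 0.6},
  {"slide": [260, -119, -70], "dr": [0, 0, 0], "jaw": 0.6},
  {"slide": [271, -124, -70], "dr": [0, 0, 0], "jaw": 0.6},
  {"slide": [275, -126, -70], "dr": [0, 0, 0], "jaw": 0.6},
  {"slide": [275, -126, -70], "dr": [0, 0, 0], "jaw": 0.6},
  {"slide": [275, -126, -70], "dr": [0, 0, 0], "jaw": 0.6},
])

```text
t: 5.4
tool_pos: [0.5432, 0.375, 0.3947]
orientation: [2.382, 2.048, -0.0]
force: [-0.4, -0.2, -2.1]
opening: 0.0502
gripper_force: 15.0
```

```bash
python3 - <<'E'
from h import *
s=read_state(); print(s['t'],s['tool_pos'],s['force'],s['opening'],s['gripper_force'])
im,d=look('scene'); Q=cloud('scene',d); cv2.imwrite('pics/s1.png',im[100:260,280:540,::-1].repeat(3,0).repeat(3,1))
plan([.543,.376,.097],-np.radians(8.6))
E
```

```text
5.4 [0.54315593 0.37495418 0.39471648] [-0.44588779 -0.15900645 -2.1404422 ] 0.05021241206962465 14.998250241478672
slide [  1.2  -0.5 130.8] dr [ 0.0001  0.0003 -0.0011] q6 0.678
```

View pics/s1.png

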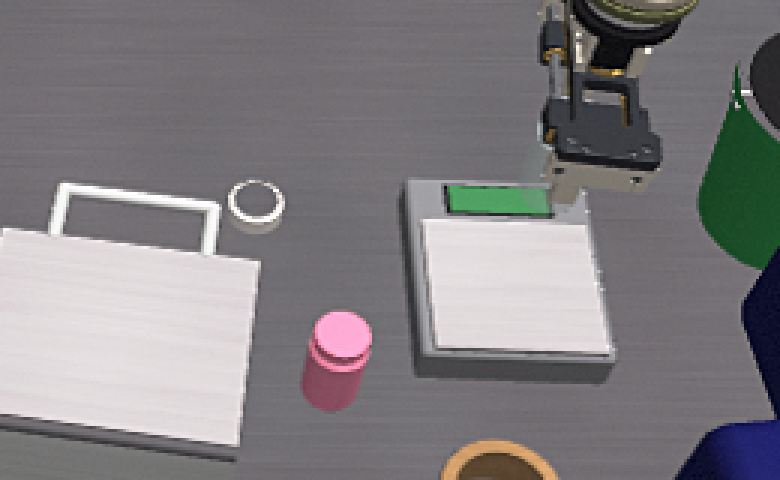

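The jar is held behind the near finger, at about (555,170) in the crop, above the scale. The lid is empty and shut. Next I'll lower it slowly.

Emit:
servo_tool([
  {"slide": [1, 0, 20], "dr": [0, 0, 0], "jaw": 0.6},
  {"slide": [1, 0, 50], "dr": [0, 0, 0], "jaw": 0.6},
  {"slide": [1, 0, 80], "dr": [0, 0, 0], "jaw": 0.6},
  {"slide": [1, 0, 105], "dr": [0, 0, 0], "jaw": 0.6},
  {"slide": [1, 0, 118], "dr": [0, 0, 0], "jaw": 0.6},
  {"slide": [1, 0, 124], "dr": [0, 0, 0], "jaw": 0.6},
  {"slide": [1, 0, 127], "dr": [0, 0, 0], "jaw": 0.6},
  {"slide": [1, 0, 129], "dr": [0, 0, 0], "jaw": 0.6},
  {"slide": [1, 0, 129], "dr": [0, 0, 0], "jaw": 0.6},
  {"slide": [1, 0, 129], "dr": [0, 0, 0], "jaw": 0.6},
])

```text
t: 6.45
tool_pos: [0.5433, 0.377, 0.267]
orientation: [2.381, 2.049, 0.003]
force: [-1.4, -0.3, -1.5]
opening: 0.0498
gripper_force: 15.0
```

Emit:
servo_tool([
  {"slide": [0, 0, 1], "dr": [0, 0, 0], "jaw": 0.6},
  {"slide": [0, 0, 2], "dr": [0, 0, 0], "jaw": 0.6},
  {"slide": [0, 0, 2.5], "dr": [0, 0, 0], "jaw": 0.6},
  {"slide": [0, 0, 2.5], "dr": [0, 0, 0], "jaw": 0.6},
  {"slide": [0, 0, 2.5], "dr": [0, 0, 0], "jaw": 0.6},
])

```text
t: 6.95
tool_pos: [0.543, 0.3768, 0.2636]
orientation: [2.382, 2.049, 0.001]
force: [-0.8, -0.2, 1.2]
opening: 0.0501
gripper_force: 15.0
```

Emit:
servo_tool([
  {"slide": [0, 0, 0.5], "dr": [0, 0, 0], "jaw": 0.6},
  {"slide": [0, 0, 0.5], "dr": [0, 0, 0], "jaw": 0.6},
  {"slide": [0, 0, 0.5], "dr": [0, 0, 0], "jaw": 0.6},
])

```text
t: 7.25
tool_pos: [0.543, 0.3768, 0.2635]
orientation: [2.382, 2.049, 0.001]
force: [-2.6, -0.8, 4.7]
opening: 0.0499
gripper_force: 15.0
```

Contact with the pan is confirmed at +4.7 N, so I'll release and raise straight up.

Emit:
servo_tool([
  {"slide": [0, 0, 0], "dr": [0, 0, 0], "jaw": 0.44},
  {"slide": [0, 0, 0], "dr": [0, 0, 0], "jaw": 0.4},
  {"slide": [0, 0, 0], "dr": [0, 0, 0], "jaw": 0.3},
  {"slide": [0, 0, 0], "dr": [0, 0, 0], "jaw": 0.15},
  {"slide": [0, 0, 0], "dr": [0, 0, 0], "jaw": 0.1},
  {"slide": [0, 0, 0], "dr": [0, 0, 0], "jaw": 0.1},
  {"slide": [0, 0, -15], "dr": [0, 0, 0], "jaw": 0.1},
  {"slide": [0, 0, -40], "dr": [0, 0, 0], "jaw": 0.1},
  {"slide": [0, 0, -70], "dr": [0, 0, 0], "jaw": 0.1},
  {"slide": [0, 0, -100], "dr": [0, 0, 0], "jaw": 0.1},
  {"slide": [0, 0, -130], "dr": [0, 0, 0], "jaw": 0.1},
  {"slide": [0, 0, -130], "dr": [0, 0, 0], "jaw": 0.1},
  {"slide": [0, 0, -130], "dr": [0, 0, 0], "jaw": 0.1},
])

```text
t: 8.55
tool_pos: [0.5431, 0.3769, 0.3949]
orientation: [2.381, 2.048, 0.005]
force: [0.2, 0.7, -0.3]
opening: 0.0836
gripper_force: 0.0
```

```bash
python3 - <<'E'
from h import *
s=read_state(); print(s['t'],s['tool_pos'],s['force'],s['opening'],s['gripper_force'])
im,d=look('scene'); Q=cloud('scene',d); cv2.imwrite('pics/s2.png',im[100:260,280:540,::-1].repeat(3,0).repeat(3,1))
z=Q[...,2]; m=np.zeros(z.shape,bool); m[150:235,405:490]=1; m&=(z>.132)&(z<.15); q=Q[m]; print(m.sum(),q.min(0),q.max(0))
for zz in(.2,.113): plan([.5011,.0466,zz],-np.radians(8.6))
E
```

```text
8.55 [0.54314887 0.37689187 0.39491557] [ 0.1553469   0.66243239 -0.33659912] 0.08360782797367546 0.0
244 [0.52234822 0.34927327 0.13207202] [0.56955164 0.39624884 0.14472535]
slide [-332.6    8.    25.9] dr [ 0.0003 -0.0003  0.0001] q6 0.679
slide [-332.6    8.   112.9] dr [ 0.0003 -0.0003  0.0001] q6 0.679
```

View pics/s2.png

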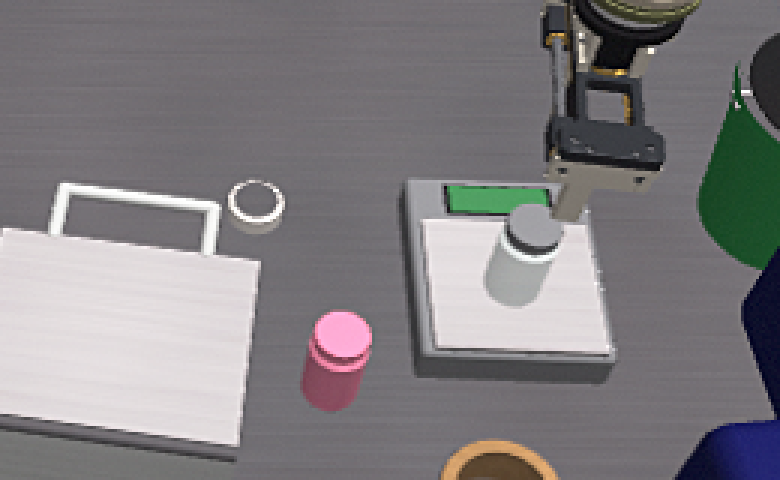

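The jar stands upright on the pan, at about (520,255) in the crop. It measures roughly (0.545, 0.373), within 4 mm of the pan's centre. Now for the bar: first hover above it with the jaw part-closed.

Emit:
servo_tool([
  {"slide": [-15, 0, 0], "dr": [0, 0, 0], "jaw": 0.1},
  {"slide": [-45, 1, 0], "dr": [0, 0, 0], "jaw": 0.1},
  {"slide": [-80, 2, 0], "dr": [0, 0, 0], "jaw": 0.2},
  {"slide": [-120, 3, 0], "dr": [0, 0, 0], "jaw": 0.3},
  {"slide": [-160, 4, 0], "dr": [0, 0, 0], "jaw": 0.4},
  {"slide": [-200, 5, 0], "dr": [0, 0, 0], "jaw": 0.5},
  {"slide": [-240, 6, 0], "dr": [0, 0, 0], "jaw": 0.59},
  {"slide": [-280, 7, 10], "dr": [0, 0, 0], "jaw": 0.59},
  {"slide": [-310, 8, 20], "dr": [0, 0, 0], "jaw": 0.59},
  {"slide": [-328, 8, 30], "dr": [0, 0, 0], "jaw": 0.59},
  {"slide": [-332, 8, 40], "dr": [0, 0, 0], "jaw": 0.59},
  {"slide": [-332, 8, 50], "dr": [0, 0, 0], "jaw": 0.59},
  {"slide": [-332, 8, 60], "dr": [0, 0, 0], "jaw": 0.59},
  {"slide": [-332, 8, 60], "dr": [0, 0, 0], "jaw": 0.59},
  {"slide": [-332, 8, 60], "dr": [0, 0, 0], "jaw": 0.59},
])

```text
t: 10.1
tool_pos: [0.5012, 0.0481, 0.3324]
orientation: [-2.38, -2.05, 0.001]
force: [-0.5, -0.1, 0.3]
opening: 0.0382
gripper_force: 0.0
```

```bash
python3 - <<'E'
from h import *
s=read_state(); print(s['t'],s['tool_pos'],s['force'],s['opening'])
im,d=look('scene'); cv2.imwrite('pics/s3.png',cv2.resize(im[80:220,250:420,::-1],None,fx=4,fy=4))
plan([.5011,.0466,.113],-np.radians(8.6))
E
```

```text
10.1 [0.50124751 0.04812176 0.3324131 ] [-0.46466589 -0.11498287  0.32227163] 0.03815041436971353
slide [-1.4 -0.1 53. ] dr [ 0.0002 -0.0001  0.0013] q6 0.142
```

View pics/s3.png

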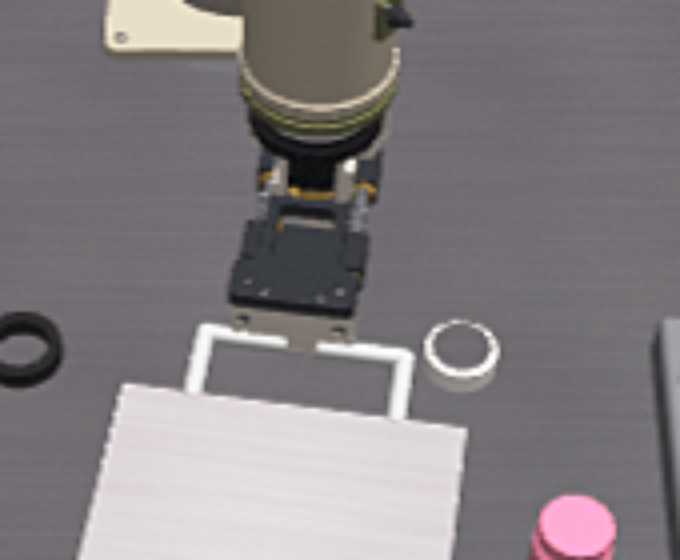

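The fingers are centred over the bar, at about (302,340) in the crop. Next I'll descend and grip it.

Emit:
servo_tool([
  {"slide": [-1, 0, 10], "dr": [0, 0, 0], "jaw": 0.59},
  {"slide": [-1, 0, 25], "dr": [0, 0, 0], "jaw": 0.59},
  {"slide": [-1, 0, 40], "dr": [0, 0, 0], "jaw": 0.59},
  {"slide": [-1, 0, 50], "dr": [0, 0, 0], "jaw": 0.59},
  {"slide": [-1, 0, 53], "dr": [0, 0, 0], "jaw": 0.59},
  {"slide": [-1, 0, 53], "dr": [0, 0, 0], "jaw": 0.65},
  {"slide": [-1, 0, 53], "dr": [0, 0, 0], "jaw": 0.75},
  {"slide": [-1, 0, 53], "dr": [0, 0, 0], "jaw": 0.85},
  {"slide": [-1, 0, 53], "dr": [0, 0, 0], "jaw": 0.95},
  {"slide": [-1, 0, 53], "dr": [0, 0, 0], "jaw": 0.95},
  {"slide": [-1, 0, 53], "dr": [0, 0, 0], "jaw": 0.95},
  {"slide": [-1, 0, 53], "dr": [0, 0, 0], "jaw": 0.95},
], force=20)

```text
t: 11.35
tool_pos: [0.4974, 0.047, 0.2776]
orientation: [-2.373, -2.043, 0.015]
force: [-24.8, 3.6, 7.7]
opening: 0.011
gripper_force: 20.0
```

```bash
python3 - <<'E'
from h import *
s=read_state(); print(s['t'],s['tool_pos'],s['force'],s['opening'],s['gripper_force'])
yaw=-np.radians(8.6); ex=np.array([np.cos(yaw),np.sin(yaw),0])
g=s['tool_pos']+R.from_rotvec(s['orientation']).apply([0,0,.167]); print('grasp',g)
def bar(h,a): # bar centre from hinge, lid angle a
    return h+ex*(-.230*np.cos(a)+.003*np.sin(a))+np.array([0,0,.230*np.sin(a)+.003*np.cos(a)])
b0=np.array([.5011,.0466,.113]); h=b0-bar(np.zeros(3),0); print('hinge',h); off=np.array([g[0]-b0[0],g[1]-b0[1],g[2]-b0[2]])
h=h+ex*(off@ex)
for a in range(0,51,5):
    print(a,end=' '); p=bar(h,np.radians(a)); p[2]+=off[2]; plan(p,yaw,tilt=np.radians(a*.5))
E
```

```text
11.35 [0.49741571 0.04702308 0.27763153] [-24.83370496   3.59067043   7.6923736 ] 0.011024369401300364 20.002198219299316
grasp [0.49514212 0.04724119 0.11064715]
hinge [0.72851397 0.01220687 0.11      ]
0 slide [ 0.1 -2.3  0. ] dr [-0.0137  0.0007  0.0007] q6 0.14
5 slide [  0.1   5.9 -20. ] dr [0.03   0.0008 0.0007] q6 0.14
10 slide [  0.1  15.8 -39.5] dr [0.0736 0.0008 0.0007] q6 0.14
15 slide [  0.1  27.3 -58.4] dr [0.1172 0.0008 0.0007] q6 0.14
20 slide [  0.   40.6 -76.5] dr [0.1609 0.0008 0.0007] q6 0.14
25 slide [  0.   55.4 -93.7] dr [0.2045 0.0008 0.0006] q6 0.14
30 slide [  -0.    71.8 -109.9] dr [0.2481 0.0008 0.0006] q6 0.14
35 slide [  -0.    89.6 -124.9] dr [0.2918 0.0008 0.0006] q6 0.14
40 slide [  -0.   108.7 -138.6] dr [0.3354 0.0009 0.0006] q6 0.14
45 slide [-1.000e-01  1.291e+02 -1.508e+02] dr [0.379  0.0009 0.0006] q6 0.14
50 slide [-1.000e-01  1.506e+02 -1.616e+02] dr [0.4227 0.0009 0.0006] q6 0.14
```

The bar is gripped at 11 mm opening. The 25 N along -x means the bar sits about 5 mm nearer than commanded, so I'll relax the command that way.

Emit:
servo_tool([
  {"slide": [0, -2, 0], "dr": [0, 0, 0], "jaw": 0.95},
  {"slide": [0, -4, 0], "dr": [0, 0, 0], "jaw": 0.95},
  {"slide": [0, -5, 0], "dr": [0, 0, 0], "jaw": 0.95},
  {"slide": [0, -5, 0], "dr": [0, 0, 0], "jaw": 0.95},
  {"slide": [0, -5, 0], "dr": [0, 0, 0], "jaw": 0.95},
])

```text
t: 11.85
tool_pos: [0.4954, 0.0472, 0.2796]
orientation: [-2.38, -2.048, 0.003]
force: [-6.1, 1.2, 1.3]
opening: 0.0112
gripper_force: 20.0
```

```bash
cat > arc.py <<'E'
from h import *
s=read_state(); print(s['t'],s['tool_pos'],s['orientation'],s['force'],s['opening'],s['gripper_force'])
R0=R.from_rotvec(s['orientation']); g=s['tool_pos']+R0.apply([0,0,.167]); print('grasp',g)
E
python3 arc.py
```

```text
11.85 [0.49539468 0.04720783 0.2796185 ] [-2.3800905  -2.04761098  0.00272124] [-6.05704319  1.1939975   1.25330725] 0.011243223966704477 20.000744462013245
grasp [0.49496619 0.04726202 0.11261906]
```

Emit:
servo_tool([
  {"slide": [0, 2, -10], "dr": [0.022, 0, 0], "jaw": 0.95},
  {"slide": [0, 7, -20], "dr": [0.044, 0, 0], "jaw": 0.95},
  {"slide": [0, 12, -30], "dr": [0.065, 0, 0], "jaw": 0.95},
  {"slide": [0, 17, -39], "dr": [0.087, 0, 0], "jaw": 0.95},
  {"slide": [0, 23, -49], "dr": [0.109, 0, 0], "jaw": 0.95},
  {"slide": [0, 29, -58], "dr": [0.131, 0, 0], "jaw": 0.95},
  {"slide": [0, 36, -67], "dr": [0.153, 0, 0], "jaw": 0.95},
  {"slide": [0, 43, -76], "dr": [0.175, 0, 0], "jaw": 0.95},
  {"slide": [0, 43, -76], "dr": [0.175, 0, 0], "jaw": 0.95},
  {"slide": [0, 43, -76], "dr": [0.175, 0, 0], "jaw": 0.95},
])

```text
t: 12.85
tool_pos: [0.5383, 0.0406, 0.3557]
orientation: [-2.276, -1.958, 0.174]
force: [-5.2, 0.5, -0.6]
opening: 0.0113
gripper_force: 20.0
```

```bash
python3 arc.py
```

```text
12.85 [0.53834193 0.04063086 0.35566312] [-2.2763781  -1.95824909  0.1737376 ] [-5.20840473  0.52850309 -0.5807321 ] 0.011280583518104358 20.002865195274353
grasp [0.50930179 0.04498681 0.19126514]
```

Lid is at about 20° and tracking the arc cleanly. The script will give the rest of the arc in the current tool axes.

```bash
python3 - <<'E'
import numpy as np
T=lambda a:np.array([.230*(1-np.cos(a))+.003*np.sin(a)+.167*np.sin(a/2), .230*np.sin(a)+.003*(np.cos(a)-1)+.167*(np.cos(a/2)-1)])*1000
a0=np.radians(20);t=a0/2
for k in range(22,52,2):
    a=np.radians(k);d=T(a)-T(a0)  # d=(ex,up); tool y=(cos t,-sin t), tool z=(-sin t,-cos t)
    print(k,round(d[0]*np.cos(t)-d[1]*np.sin(t),1),round(-d[0]*np.sin(t)-d[1]*np.cos(t),1),round((a-a0)/2,4))
E
```

```text
22 4.5 -7.8 0.0175
24 9.4 -15.6 0.0349
26 14.5 -23.2 0.0524
28 19.8 -30.6 0.0698
30 25.4 -38.0 0.0873
32 31.3 -45.1 0.1047
34 37.4 -52.2 0.1222
36 43.8 -59.0 0.1396
38 50.4 -65.7 0.1571
40 57.3 -72.2 0.1745
42 64.4 -78.5 0.192
44 71.7 -84.6 0.2094
46 79.2 -90.4 0.2269
48 87.0 -96.1 0.2443
50 94.9 -101.6 0.2618
```

Emit:
servo_tool([
  {"slide": [0, 4.5, -8], "dr": [0.0175, 0, 0], "jaw": 0.95},
  {"slide": [0, 9.5, -15.5], "dr": [0.035, 0, 0], "jaw": 0.95},
  {"slide": [0, 14.5, -23], "dr": [0.0525, 0, 0], "jaw": 0.95},
  {"slide": [0, 20, -30.5], "dr": [0.07, 0, 0], "jaw": 0.95},
  {"slide": [0, 25.5, -38], "dr": [0.087, 0, 0], "jaw": 0.95},
  {"slide": [0, 31.5, -45], "dr": [0.105, 0, 0], "jaw": 0.95},
  {"slide": [0, 37.5, -52], "dr": [0.122, 0, 0], "jaw": 0.95},
  {"slide": [0, 44, -59], "dr": [0.14, 0, 0], "jaw": 0.95},
  {"slide": [0, 50.5, -65.5], "dr": [0.157, 0, 0], "jaw": 0.95},
  {"slide": [0, 57.5, -72], "dr": [0.175, 0, 0], "jaw": 0.95},
  {"slide": [0, 64.5, -78.5], "dr": [0.192, 0, 0], "jaw": 0.95},
  {"slide": [0, 71.5, -84.5], "dr": [0.21, 0, 0], "jaw": 0.95},
  {"slide": [0, 79, -90.5], "dr": [0.227, 0, 0], "jaw": 0.95},
  {"slide": [0, 87, -96], "dr": [0.244, 0, 0], "jaw": 0.95},
  {"slide": [0, 95, -101.5], "dr": [0.262, 0, 0], "jaw": 0.95},
  {"slide": [0, 95, -101.5], "dr": [0.262, 0, 0], "jaw": 0.95},
  {"slide": [0, 95, -101.5], "dr": [0.262, 0, 0], "jaw": 0.95},
  {"slide": [0, 95, -101.5], "dr": [0.262, 0, 0], "jaw": 0.95},
  {"slide": [0, 95, -101.5], "dr": [0.262, 0, 0], "jaw": 0.95},
  {"slide": [0, 95, -101.5], "dr": [0.262, 0, 0], "jaw": 0.95},
])

```text
t: 14.85
tool_pos: [0.6479, 0.0239, 0.4405]
orientation: [-2.109, -1.814, 0.405]
force: [-9.7, -2.0, 7.0]
opening: 0.0113
gripper_force: 20.0
```

```bash
python3 arc.py; python3 - <<'E'
from h import *
im,d=look('scene'); cv2.imwrite('pics/s4.png',im[...,::-1]); Q=cloud('scene',d)
g=np.array([.495,.0473,.1126])
s=read_state(); p=s['tool_pos']+R.from_rotvec(s['orientation']).apply([0,0,.167])
print('lid angle from bar height',np.degrees(np.arcsin((p[2]-.110-.002)/.23)))
# lid plane from depth: points behind/above the rear face visible
z=Q[...,2]; yaw=-np.radians(8.6); ex=np.array([np.cos(yaw),np.sin(yaw)]); ey=np.array([-ex[1],ex[0]])
l=Q[...,:2]@ex; w=Q[...,:2]@ey
m=(w>.02)&(w<.22)&(l>.61)&(l<.72)&(z>.13)&(z<.27); print(m.sum())
c=np.polyfit(l[m],z[m],1); r=z[m]-np.polyval(c,l[m]); k=abs(r)<.01; c=np.polyfit(l[m][k],z[m][k],1); print('lid slope deg',np.degrees(np.arctan(-c[0])),k.sum())
m=np.zeros(z.shape,bool); m[150:235,405:490]=1; m&=(z>.132)&(z<.15); q=Q[m]; print('jar',m.sum(),q.min(0),q.max(0))
E
```

```text
14.85 [0.64792296 0.02385119 0.44053858] [-2.10884599 -1.8137549   0.4046933 ] [-9.71596641 -1.99535244  7.03405339] 0.01125919013103609 19.997522681951523
grasp [0.57782426 0.03435392 0.28932726]
lid angle from bar height 50.4322577722501
5274
lid slope deg 49.160110422082056 5271
jar 253 [0.52238028 0.3496982  0.13207998] [0.57002317 0.39557459 0.14567728]
```

View pics/s4.png

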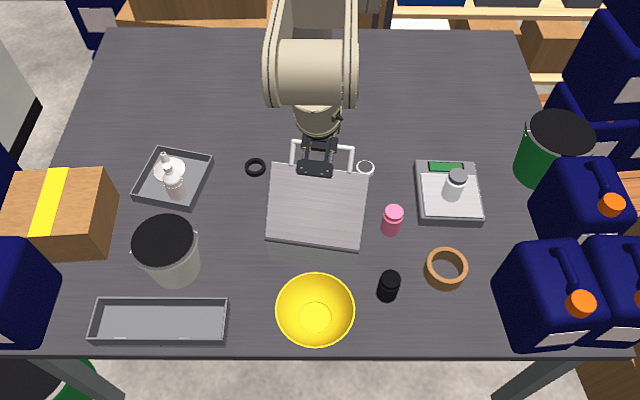

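The lid is held open by the bar at (322,150), at 49–50° by two separate measurements. The jar stands on the pan at (455,185), and the bystanders have not moved. I'll hold for 0.5 s, then hand in.

Emit:
servo_tool([
  {"slide": [0, 0, 0], "dr": [0, 0, 0], "jaw": 0.95},
  {"slide": [0, 0, 0], "dr": [0, 0, 0], "jaw": 0.95},
  {"slide": [0, 0, 0], "dr": [0, 0, 0], "jaw": 0.95},
  {"slide": [0, 0, 0], "dr": [0, 0, 0], "jaw": 0.95},
  {"slide": [0, 0, 0], "dr": [0, 0, 0], "jaw": 0.95},
])

```text
t: 15.4
tool_pos: [0.6479, 0.0238, 0.4405]
orientation: [-2.109, -1.814, 0.405]
force: [-9.7, -0.9, 6.2]
opening: 0.0112
gripper_force: 20.0
```

```bash
python3 arc.py; python3 -c "
from plant import close_job; print(close_job())"
```

```text
15.4 [0.64791284 0.02383662 0.44051924] [-2.10886787 -1.81372133  0.40471994] [-9.72427611 -0.88803977  6.17194198] 0.011164722106466678 19.99729961156845
grasp [0.57781192 0.03433851 0.28930888]
the job is handed in; nothing more can be done
None
```

I handed the job in at about 15 s: the jar stands released and upright on the scale's pan, and the gripper is still holding the lid at about 50°; no verdict came back.

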